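# Switch on the saw: mains, dust collector, start

## Task

Get the band saw running, using closed fingertips only: on the grey switch panel press the raised end of the mains rocker (the end away from the robot) fully down, then press the large square key of the dust collector's remote right down for a moment and let it come back up, and only then push the saw's round start button fully in, where it stays. Press the remote where it lies on the bench, without picking it up or pushing it away, and do not press its small round key or the panel's mushroom-shaped stop. Leave the sanding block, the jar and the screwdriver where they are.

Things in the scene. Friction and masses are not known exactly. Their poses are not given: they have to be found in the camera images.
- panel: switch panel fixed to the bench: grey steel box 170 (its x) x 300 (its y) x 60 mm high; origin at the centre of its underside; its x points away from the robot (turned up to 0.25 rad), y to the left. Three control units stand on its top in a row along y (at -90, 0, +90 mm), turned like the panel; which is where varies
- rocker_raised_end (a point): press point on the top face of the raised (panel +x, far) half of the mains rocker, 28 mm from the hinge; moves with it. The rocker: flat grey paddle 80 (panel x) x 40 (panel y) x 10 mm on a black base 96 x 56 x 12 mm, hinged across its middle along panel y, 26 mm above the panel top. Pressing this point down about 12 mm, to its stop, turns it on; 3 to 7 N
- mains_rocker (a joint): angle of the mains rocker, rad: about 0 = off (far end raised 0.22 rad), 0.44 = on (far end fully down). Stiff: it stays where it is left
- start_top (a point): centre of the top face of the saw's start button: plain grey round flat button, 32 mm in diameter, on a black base 52 x 52 x 16 mm; its top stands 36 mm above the panel top, 20 mm above its base
- start_button (a joint): how far the start button is pushed in, m: about 0 = out, 0.010 = fully in. Takes about 4 N, stays where it is left and cannot be pulled out again
- stop_top (a point): centre of the top of the stop: grey mushroom head 52 mm in diameter on a stem, top 42 mm above the panel top, on a black base 52 x 52 x 16 mm. Not to be pressed
- stop_knob (a joint): how far the stop is pressed, m: 0 = out, 0.006 = fully in; springs back; 3 to 8 N
- remote: loose radio remote lying flat on the bench, left or right of the panel: black box 140 (its x) x 60 (its y) x 24 mm, about 0.25 kg, origin at the centre of its underside; the square key is towards its +x end and the small round key towards its -x end
- key_top (a point): centre of the top face of the remote's large square key (34 x 34 mm, grey), 35 mm from the remote's centre towards its +x; top 32 mm above the bench, 8 mm above the remote's face; same axes as the remote
- remote_key (a joint): how far the square key is pressed, m: 0 = up, 0.005 = fully down; springs back; 1.2 N to start, 4.2 N fully down
- small_top (a point): centre of the top face of the remote's small round key (16 mm in diameter, grey), 45 mm from the remote's centre towards its -x, as high as the square key. Not to be pressed
- remote_small (a joint): how far the small round key is pressed, m: 0 = up, 0.005 = fully down; springs back
- sanding_block: loose cork block 110 x 65 x 34 mm, on the other side of the panel from the remote; origin at the centre of its underside
- jar: loose amber glass jar 68 mm in diameter, 90 mm high, on the left beyond the remote or sanding block; origin at the centre of its underside
- screwdriver: loose screwdriver, 200 mm long, 26 mm thick wooden handle, lying on the bench beyond the panel, roughly along y; origin at bench height under its middle, x towards its tip
Not all that is in view belongs to the job. What is shaped like the remote but orange is not meant.

How it is judged:
By the outcome, as a careful person would: the job done as asked, in the order asked, and still so for the second after the job is handed in, with the robot touching nothing.
It also fails if it takes over 54 s, if anything falls off the work surface, if the arm or the gripper's body presses on something with over 40 N, if the wrist force passes 120 N, or if a joint passes its speed limit or range.

## Robot

A 7-joint arm with a two-finger parallel gripper is mounted at the origin on the work surface. World frame = base frame: x ahead of the robot, y to its left, z up, the work surface at z = 0. Lengths are in m, angles in degrees, forces in N, time in s.
With the tool pointing down it reaches from about 0.425 to 0.825 m from the base axis. Payload 3.6 kg.
Tool frame: the origin (TCP) lies on the centre line of the jaws, within the pads' length; the fingertips stand 17 mm ahead of it and the grasp point (between the pads) lies 2 mm behind it; z points along the fingers, y is the direction in which the jaws open and shut (so a half turn about z gives the same grasp; the last joint's range is limited). The gripper opens to 85 mm and grips with 20 to 120 N. Pads are 22 mm wide; open, the fingers measure 114 mm over their backs; the gripper's body (76 mm by 85 mm) begins 54 mm behind the grasp point. The pads swing forward as they close: fully open they stand 13 mm farther back than shut.
Start: joints at [-71.419, 35.231, -0.722, 81.555, 0.464, 63.22, -2.315], TCP at [0.223, 0.61, 0.214] pointing down, gripper open.
Joint ranges: [-178.69, 178.69], [-17.37, 117.87], [-77.05, 75.6], [15.02, 138.74], [-78.02, 258.01], [0.78, 113.62], [-162.83, 162.83]. Speed limits (degrees/s): [159.86, 159.86, 180, 180, 180, 180, 180].

## Interface

Orientations are given as [roll, pitch, yaw] about the fixed x, y, z axes, in that order (R = Rz(yaw) Ry(pitch) Rx(roll)).
In Python, from rig import r gives the robot as it stands.
- The arm moves only by the shell command python3 -m jog 'ROWS' [FORCE]. ROWS is a JSON object of lists of equal length, an entry for each row: "translation": the shift along the tool's x, y, z in m, a list of three; "rot": the turn, a rotation vector about the tool's x, y, z in degrees, a list of three; "grip": the opening in per cent of the stroke, from 0 (shut) to 100 (fully open). A call has 1 to 5 rows; each row is the pose to reach, as a shift and turn from the pose commanded when the call began, along the tool's axes at that moment; what a row does not reach only later rows make up. A row lasts 1/8 s, in which the tool goes at most 62.5 mm and 10.7 degrees, less where a joint would pass 70% of its speed; a pose out of reach is approached as far as the arm can. A call with a gripper value outside its range is refused whole. The fingers move at their own pace and stop on an object; FORCE is the grip in N (left out, the last holds). Time passes only in rows, so rows that repeat a pose let the fingers close. It gives the time, the measured TCP pose, the force and the opening at its end, in the units of the state.
- r.observe(): the state, without advancing time (a new reading comes with each control period).
- r.read_camera(name): name is "side" or "top"; returns (picture, depth): 480x640x3 uint8, blue, green, red; 480x640 float32, m along the optical axis (not along the pixel's ray), 0 where there is no reading.
- r.camera_params(name): a dict with "fx", "fy", "cx", "cy" (pixels), "T" (4x4, takes a point from camera to world coordinates). Camera axes: x right, y up, looking along -z (the intrinsics and any distortion apply to the point x, -y, -z); pixel columns grow to the right and rows downward; lengths in m; the calibration is good to about 2 mm. A picture is of the moment at which its call begins. camera_params takes no time and is no camera call.
- r.job_done(): hands the job in, once; it reports no verdict.
The state is a dict: "clock": time; "joints": joint angles; "qvel": joint speeds; "joint_efforts": joint torques, N m; "eef_pos": TCP position; "orientation": TCP orientation; "contact_force": force on the tool from outside, world axes, zero at the start; "wrist_torque": the same for the moment, N m; "grip_width": finger opening in m.
Only numpy, scipy, OpenCV 4.12 (cv2) and the standard library are available. Lean on these libraries where they do the work, as an engineer would, in place of code of your own. Each camera call takes 0.05 s, during which the arm holds its last target.

## Working session

There is one attempt and no reset: what is moved stays moved. The work goes in short steps, Python scripts to look and compute and a shell command to move; the robot and the scene stay as the last step left them, time stands still between calls to the robot, and variables do not carry over. Pictures are saved under pics/ and viewed, and the job is handed in when it is done.

```bash
ls; mkdir -p pics; python3 - <<'E'
from rig import r
import cv2,numpy as np
print(r.observe())
for n in("top","side"):
    p,d=r.read_camera(n);cv2.imwrite(f"pics/{n}0.png",p);np.savez(f"{n}0.npz",p=p,d=d)
    c=r.camera_params(n);print(n,c)
E
```

```text
pics
{'clock': 0.0, 'joints': array([-71.4172377 ,  35.28995037,  -0.72180257,  81.64608832,
         0.46385579,  63.22123832,  -2.31477106]), 'qvel': array([ 0.00843039, -0.02535654, -0.09951342,  0.11373575, -0.02538019,
        0.1171994 ,  0.04915148]), 'joint_efforts': array([ 9.83475752e-05, -4.69215918e+01,  2.58985050e-01, -1.71027982e+01,
        9.93033929e-03,  9.54144256e-03,  1.31728561e-05]), 'eef_pos': array([0.22309623, 0.60959624, 0.21240281]), 'orientation': array([-1.79845625e+02,  2.79206018e-03,  1.59901756e+02]), 'contact_force': array([ 0.50537985,  0.06664284, -0.07837761]), 'wrist_torque': array([ 0.03704222, -0.04697392,  0.02620248]), 'grip_width': 0.08533110090838981}
top {'fx': 440.3140525603097, 'fy': 440.3140525603097, 'cx': 331.48290545725433, 'cy': 233.18857504851388, 'T': array([[ 0.01145116,  0.99030853, -0.13841204,  0.37182898],
       [-0.99993187,  0.01102743, -0.00382782,  0.08242918],
       [-0.00226439,  0.13844645,  0.99036733,  1.14081827],
       [ 0.        ,  0.        ,  0.        ,  1.        ]])}
side {'fx': 565.7641664699275, 'fy': 565.7641664699275, 'cx': 316.8150692825772, 'cy': 237.3147695906753, 'T': array([[ 0.99191139,  0.0577302 , -0.11304435,  0.4012965 ],
       [-0.12616287,  0.54630723, -0.82802859, -0.9326649 ],
       [ 0.01395469,  0.83559298,  0.54917177,  0.76819825],
       [ 0.        ,  0.        ,  0.        ,  1.        ]])}
```

View pics/top0.png

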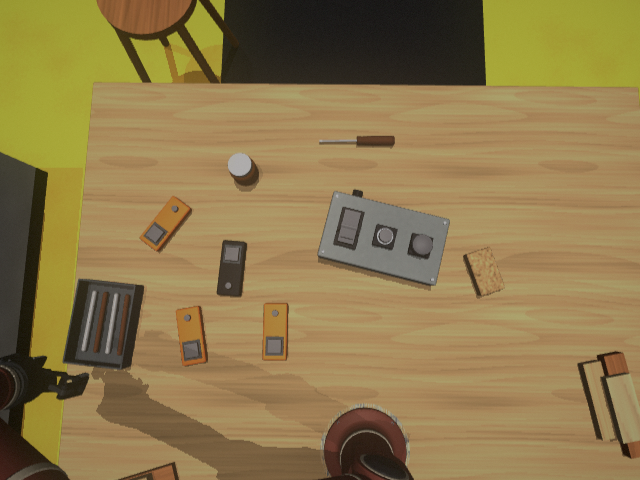

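View pics/side0.png

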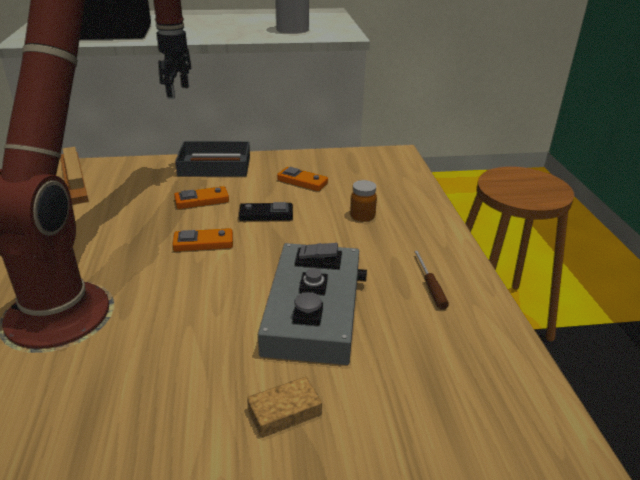

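The top view shows the black remote at (232,268), with its square key at (232,254) and its small key at (228,286). There are orange look-alikes at (165,223), (191,335) and (275,331). Only the black one fits the description. On the panel, the rocker is at (349,228), the start button, a small disc with a bright rim, is at (385,236), and the mushroom stop is at (422,244). I'll confirm this in an enlarged crop and then measure.

```bash
cat > h.py <<'E'
import numpy as np,cv2
from rig import r
def ray(n,u,v):
    c=r.camera_params(n);T=np.array(c["T"])
    d=T[:3,:3]@np.array([(u-c["cx"])/c["fx"],-(v-c["cy"])/c["fy"],-1]);return T[:3,3],d
def onz(n,u,v,z):
    o,d=ray(n,u,v);return o+d*(z-o[2])/d[2]
def dep(n,D,u,v):
    o,d=ray(n,u,v);return o+d*float(D[int(round(v)),int(round(u))])
E
python3 - <<'E'
from h import *
t=np.load("top0.npz");p=t["p"];s=np.load("side0.npz")["p"]
a=cv2.resize(p[185:305,210:460],None,fx=3.2,fy=3.2,interpolation=cv2.INTER_CUBIC)
cv2.imwrite("pics/c_top.png",a)
cv2.imwrite("pics/c_side.png",cv2.resize(s[190:365,230:380],None,fx=3.4,fy=3.4,interpolation=cv2.INTER_CUBIC))
D=t["d"]
for nm,u,v in(("key",232,254),("small",228,286),("rock far",352,217),("rock near",346,238),("start",385,236),("stop",422,244),("panel",365,228),("bench",300,270)):
    print(nm,dep("top",D,u,v).round(4))
E
```

```text
key [0.471  0.3378 0.0307]
small [0.3905 0.3437 0.0338]
rock far [0.5573 0.0376 0.0986]
rock near [0.5078 0.0513 0.0869]
start [ 0.5131 -0.0422  0.0913]
stop [ 0.4936 -0.1288  0.1012]
panel [0.5374 0.0033 0.056 ]
bench [0.4342 0.1671 0.001 ]
```

View pics/c_top.png

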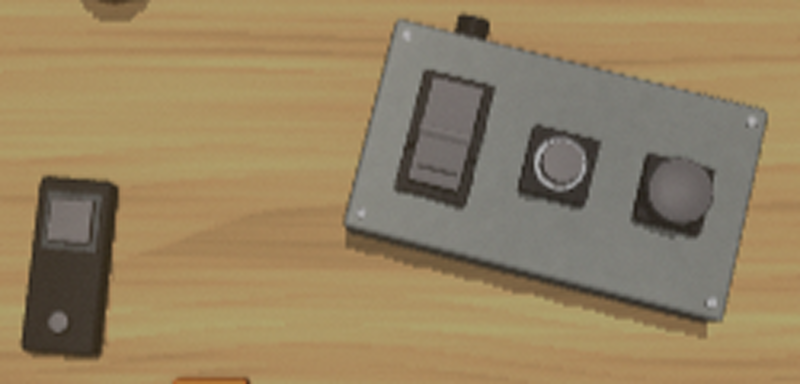

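View pics/c_side.png

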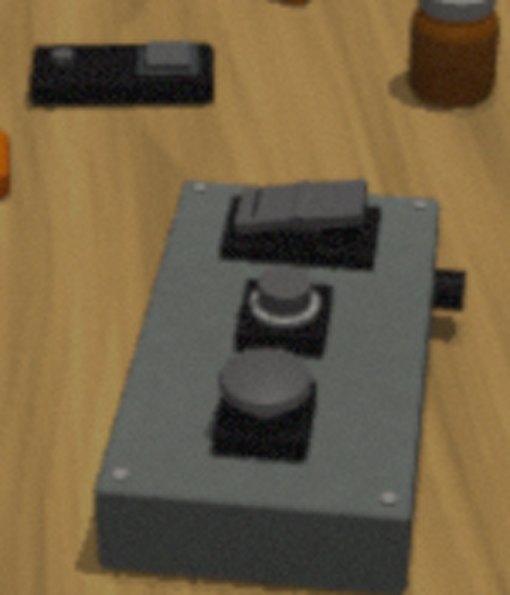

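The crops confirm the black remote, with the square key at its far end. They also show the rocker's far half raised, the start button as the plain disc inside a bright ring, and the mushroom stop rightmost. Next I'll measure these precisely.

```bash
python3 - <<'E'
from h import *
t=np.load("top0.npz");D=t["d"]
f=lambda x,y:(x/3.2+210-.34,y/3.2+185-.34)
# panel corners at z=.06
C=np.array([onz("top",*f(x,y),.06)[:2] for x,y in((398,18),(767,108),(722,322),(348,226))])
print("panel corners",C.round(4).tolist(),"c",C.mean(0).round(4))
print("sides",[round(float(np.linalg.norm(C[i]-C[(i+1)%4])),4) for i in range(4)])
e=(C[0]-C[1])+(C[3]-C[2]);yaw=np.arctan2(-e[0],e[1]);print("yaw",np.degrees(yaw))
c=C.mean(0);X=np.array([np.cos(yaw),np.sin(yaw)]);Y=np.array([-X[1],X[0]])
for nm,y in(("rocker",.09),("start",0),("stop",-.09)):print(nm,(c+Y*y).round(4))
print("rocker far", (c+Y*.09+X*.028*.98).round(4), "z",.06+.026+.028*.2182+.005*.976)
print("start seen",onz("top",*f(563,161),.096).round(4))
print("rocker hinge seen",onz("top",*f(441,133),.09).round(4))
R=np.array([onz("top",*f(x,y),.024)[:2] for x,y in((42,177),(118,183),(100,357),(23,350))])
print("remote",R.round(4).tolist(),[round(float(np.linalg.norm(R[i]-R[(i+1)%4])),4) for i in range(4)],R.mean(0))
e=(R[0]-R[3])+(R[1]-R[2]);ry=np.arctan2(e[1],e[0]);print("ryaw",np.degrees(ry))
k=R.mean(0)+.035*np.array([np.cos(ry),np.sin(ry)]);print("key from rect",k,"seen",onz("top",*f(71,221),.032).round(4),"small",onz("top",*f(58,322),.032).round(4))
# side view checks
g=lambda x,y:(x/3.4+230-.35,y/3.4+190-.35)
print("side start",onz("side",*g(284,283),.096).round(4)," key",onz("side",*g(171,52),.032).round(4),"rock far edge mid",onz("side",*g(366,185),.1).round(4))
E
```

```text
panel corners [[0.6318, 0.0814], [0.5633, -0.2063], [0.3975, -0.1678], [0.4676, 0.1182]] c [ 0.5151 -0.0436]
sides [0.2958, 0.1702, 0.2944, 0.1682]
yaw -13.583158304459534
rocker [0.5362 0.0439]
start [ 0.5151 -0.0436]
stop [ 0.4939 -0.1311]
rocker far [0.5629 0.0374] z 0.0969896
start seen [ 0.515  -0.0431  0.096 ]
rocker hinge seen [0.5361 0.0481 0.09  ]
remote [[0.5073, 0.3645], [0.5032, 0.3035], [0.3655, 0.3124], [0.3703, 0.3732]] [0.0611, 0.1379, 0.0609, 0.1373] [0.43655783 0.33839523]
ryaw -3.6595588695104158
key from rect [0.47148646 0.33616125] seen [0.4716 0.3379 0.032 ] small [0.3923 0.3447 0.032 ]
side start [ 0.5164 -0.0452  0.096 ]  key [0.4771 0.3389 0.032 ] rock far edge mid [0.5786 0.0445 0.1   ]
```

The measurements agree with the given sizes. The panel comes out at 170 x 295 mm with yaw -13.6°, and the start button lies at its centre. I'll close the gripper, turn it a little and go above the rocker's far half. First I'll work out the shift.

```bash
cat > go.py <<'E'
import sys
from h import *
from scipy.spatial.transform import Rotation as Ro
o=r.observe();R=Ro.from_euler("xyz",o["orientation"],degrees=True)
p=np.array(o["eef_pos"])
t=np.array([float(a) for a in sys.argv[1:4]])
print("clk",round(o["clock"],2),"tcp",p.round(4),"rpy",np.round(o["orientation"],2),"F",np.round(o["contact_force"],2),"grip",round(o["grip_width"],4))
print("shift tool",R.inv().apply(t-p).round(4))
if len(sys.argv)>4: print("rot",(R.inv()*Ro.from_euler("xyz",[180,0,float(sys.argv[4])],degrees=True)).as_rotvec(degrees=True).round(2))
E
python3 go.py 0.563 0.039 0.155 169
```

```text
clk 0.1 tcp [0.2231 0.6097 0.2125] rpy [-179.86    0.    159.9 ] F [-1.12 -0.83  0.36] grip 0.0857
shift tool [-0.5153 -0.4191  0.0585]
rot [-0.14 -0.01 -9.1 ]
```

```bash
python3 -m jog '{"translation":[[-0.045,-0.036,0],[-0.09,-0.073,0],[-0.135,-0.11,0],[-0.18,-0.146,0],[-0.225,-0.183,0]],"rot":[[0,0,0],[0,0,0],[0,0,0],[0,0,0],[0,0,0]],"grip":[0,0,0,0,0]}' 20; python3 -m jog '{"translation":[[-0.045,-0.036,0],[-0.09,-0.073,0],[-0.135,-0.11,0],[-0.18,-0.146,0],[-0.225,-0.183,0]],"rot":[[0,0,0],[0,0,0],[0,0,0],[0,0,0],[0,0,0]],"grip":[0,0,0,0,0]}'; python3 -m jog '{"translation":[[-0.03,-0.03,0],[-0.065,-0.053,0],[-0.065,-0.053,0],[-0.065,-0.053,0]],"rot":[[0,0,-4.5],[0,0,-9.1],[0,0,-9.1],[0,0,-9.1]],"grip":[0,0,0,0]}';  python3 go.py 0.563 0.039 0.155 169
```

```text
clock: 0.72
eef_pos: [0.3724, 0.3594, 0.2134]
orientation: [-180.0, -0.0, 159.9]
contact_force: [1.0, 0.3, -0.3]
grip_width: -0.0004
clock: 1.35
eef_pos: [0.5207, 0.1105, 0.2133]
orientation: [-180.0, -0.0, 159.9]
contact_force: [1.1, 0.3, 0.4]
grip_width: -0.0001
clock: 1.85
eef_pos: [0.5623, 0.0408, 0.2131]
orientation: [180.0, -0.1, 169.0]
contact_force: [0.1, -0.2, -0.2]
grip_width: 0.0001
clk 1.85 tcp [0.5623 0.0408 0.2131] rpy [ 1.7997e+02 -1.1000e-01  1.6901e+02] F [ 0.12 -0.21 -0.25] grip 0.0001
shift tool [-0.0012 -0.0016  0.0581]
rot [ 0.03 -0.11  0.01]
```

```bash
python3 -m jog '{"translation":[[-0.001,-0.001,0.03],[-0.001,-0.001,0.06],[-0.001,-0.001,0.08],[-0.001,-0.001,0.087],[-0.001,-0.001,0.087]],"rot":[[0,0,0],[0,0,0],[0,0,0],[0,0,0],[0,0,0]],"grip":[0,0,0,0,0]}'; python3 - <<'E'
from h import *
t,_=r.read_camera("top");s,_=r.read_camera("side")
a=cv2.resize(t[180:300,310:460],(500,400),interpolation=2);b=cv2.resize(s[150:350,230:380],(300,400),interpolation=2)
cv2.imwrite("pics/r1.png",np.hstack([a,b]))
E
```

```text
clock: 2.48
eef_pos: [0.5635, 0.0399, 0.1267]
orientation: [180.0, -0.0, 169.1]
contact_force: [0.1, 0.4, 1.3]
grip_width: 0.0
```

View pics/r1.png

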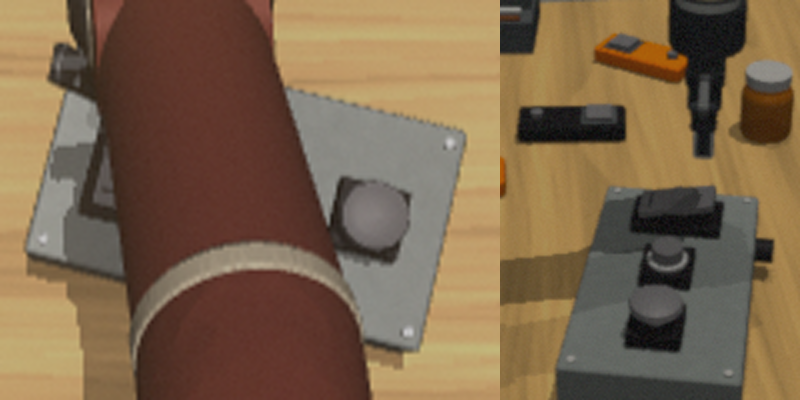

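```bash
python3 - <<'E'
from h import *
c=r.camera_params("side");T=np.linalg.inv(c["T"])
for P in((.5635,.0399,.1097),(.5635,.0399,.127),(.5635,.04,.097)):
    q=T@np.array([*P,1]);print(P,(c["cx"]-q[0]/q[2]*c["fx"]),(c["cy"]+q[1]/q[2]*c["fy"]))
s,_=r.read_camera("side");cv2.imwrite("pics/r2.png",cv2.resize(s[200:280,290:370],(640,640),interpolation=2)[:600])
print(r.observe()["eef_pos"])
E
```

```text
(0.5635, 0.0399, 0.1097) 330.65792202020265 241.87478622638275
(0.5635, 0.0399, 0.127) 330.8859425469682 234.95575655808375
(0.5635, 0.04, 0.097) 330.485908008448 246.85729871822363
[0.56445012 0.03918344 0.12765004]
```

View pics/r2.png

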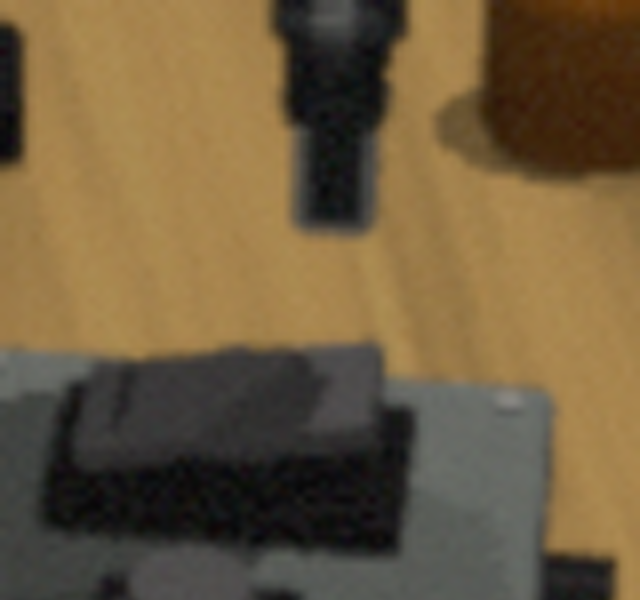

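The side view shows the tip about 13 px higher than the reported pose predicts: seen at row 229, expected at row 242. I'll check it against depth before pressing.

```bash
python3 - <<'E'
from h import *
s,D=r.read_camera("side")
for u,v in((331,226),(331,223),(331,219),(328,226),(334,226),(331,248),(320,248)):print(u,v,dep("side",D,u,v).round(4))
print(r.observe()["eef_pos"],r.observe()["joints"])
t,D=r.read_camera("top")
for u,v in((349,238),(342,240)):print(dep("top",D,u,v))
E
```

```text
331 226 [0.5608 0.0257 0.1581]
331 223 [0.5612 0.0294 0.1629]
331 219 [0.5608 0.0289 0.1727]
328 226 [0.5545 0.0249 0.1589]
334 226 [0.567  0.026  0.1574]
331 248 [0.5638 0.0351 0.0974]
320 248 [0.5421 0.046  0.0916]
[0.56443443 0.03901851 0.12760575] [ -7.00054287  33.3396142    1.29275346 101.87369542  -1.01363422
  44.68545668  73.81285297]
[0.44226357 0.06258637 0.59516372]
[0.50334099 0.06086702 0.08271512]
```

```bash
python3 - <<'E'
from h import *
s,D=r.read_camera("side")
for v in range(200,246,3):print(v,dep("side",D,331,v).round(3))
o=r.observe();print(o["eef_pos"],o["clock"])
E
```

```text
200 [ 0.553 -0.013  0.241]
203 [ 0.552 -0.02   0.238]
206 [ 0.552 -0.021  0.233]
209 [ 0.554 -0.006  0.217]
212 [ 0.555 -0.005  0.21 ]
215 [0.557 0.007 0.196]
218 [0.561 0.028 0.176]
221 [0.561 0.031 0.166]
224 [0.561 0.029 0.161]
227 [0.561 0.029 0.154]
230 [ 0.599  0.256 -0.   ]
233 [0.597 0.238 0.002]
236 [0.595 0.225 0.002]
239 [0.593 0.214 0.   ]
242 [0.59  0.196 0.004]
245 [0.566 0.047 0.097]
[0.56421547 0.03882575 0.12734749] 2.775
```

Depth also puts the fingertip at z≈0.150, while the reported TCP implies 0.110. I'll move down 20 mm, which is safe under either reading, and compare.

```bash
cat > tip.py <<'E'
from h import *
import sys
s,D=r.read_camera("side")
o=r.observe();print("t",round(o["clock"],3),"tcp",np.round(o["eef_pos"],4),"F",np.round(o["contact_force"],1))
u=int(sys.argv[1]) if len(sys.argv)>1 else 331
a,b=(int(sys.argv[2]),int(sys.argv[3])) if len(sys.argv)>3 else (215,250)
for v in range(a,b,2):print(v,dep("side",D,u,v).round(3))
E
python3 -m jog '{"translation":[[0,0,0.006],[0,0,0.010]],"rot":[[0,0,0],[0,0,0]],"grip":[0,0]}';python3 tip.py
```

```text
clock: 3.02
eef_pos: [0.5636, 0.0388, 0.1162]
orientation: [-180.0, -0.0, 169.0]
contact_force: [-0.3, 0.6, 0.4]
grip_width: 0.0004
t 3.075 tcp [0.5632 0.0387 0.1156] F [-0.6 -0.1 -0.4]
215 [ 0.554 -0.011  0.206]
217 [ 0.555 -0.002  0.197]
219 [0.558 0.009 0.185]
221 [0.56  0.025 0.17 ]
223 [0.561 0.028 0.164]
225 [0.56  0.024 0.161]
227 [0.561 0.029 0.154]
229 [0.562 0.032 0.147]
231 [0.561 0.025 0.147]
233 [0.563 0.034 0.135]
235 [0.596 0.232 0.   ]
237 [0.594 0.223 0.   ]
239 [0.593 0.211 0.002]
241 [0.591 0.202 0.002]
243 [0.567 0.054 0.097]
245 [0.565 0.046 0.097]
247 [0.565 0.041 0.096]
249 [0.564 0.034 0.096]
```

The offset is constant: the tip sits about 21 mm above the reported TCP, not 17 mm below it. There's no contact force yet. I'll go on by touch.

```bash
for i in 1; do python3 -m jog '{"translation":[[0,0,0.003],[0,0,0.006]],"rot":[[0,0,0],[0,0,0]],"grip":[0,0]}';python3 -m jog '{"translation":[[0,0,0.003],[0,0,0.006]],"rot":[[0,0,0],[0,0,0]],"grip":[0,0]}';done; python3 tip.py 331 227 252
```

```text
clock: 3.32
eef_pos: [0.5638, 0.0388, 0.1104]
orientation: [-180.0, -0.0, 169.0]
contact_force: [-0.5, 0.1, 0.2]
grip_width: -0.0003
clock: 3.58
eef_pos: [0.5638, 0.0388, 0.1044]
orientation: [-180.0, -0.0, 169.0]
contact_force: [-0.2, 0.1, 0.1]
grip_width: 0.0
t 3.625 tcp [0.5635 0.0388 0.104 ] F [0.4 0.7 0.4]
227 [0.562 0.032 0.152]
229 [0.561 0.024 0.152]
231 [0.561 0.027 0.145]
233 [0.561 0.022 0.143]
235 [0.562 0.028 0.135]
237 [0.562 0.028 0.13 ]
239 [0.593 0.214 0.   ]
241 [0.592 0.204 0.001]
243 [0.567 0.055 0.096]
245 [0.566 0.049 0.096]
247 [0.564 0.036 0.099]
249 [0.564 0.034 0.096]
251 [0.562 0.024 0.097]
```

The sight offset is confirmed, because the spec would put the tip well into the rocker by now. I expect contact near TCP z≈0.078 and full travel near 0.065.

```bash
python3 -m jog '{"translation":[[0,0,0.006],[0,0,0.012],[0,0,0.018],[0,0,0.02]],"rot":[[0,0,0],[0,0,0],[0,0,0],[0,0,0]],"grip":[0,0,0,0]}';python3 -m jog '{"translation":[[0,0,0.002],[0,0,0.004]],"rot":[[0,0,0],[0,0,0]],"grip":[0,0]}';python3 -m jog '{"translation":[[0,0,0.002],[0,0,0.004]],"rot":[[0,0,0],[0,0,0]],"grip":[0,0]}'; python3 tip.py 331 235 252
```

```text
clock: 4.12
eef_pos: [0.5634, 0.0388, 0.084]
orientation: [-180.0, -0.1, 169.0]
contact_force: [-0.1, -0.6, 0.6]
grip_width: -0.0002
clock: 4.38
eef_pos: [0.564, 0.0388, 0.0806]
orientation: [180.0, 0.0, 169.0]
contact_force: [0.2, 0.1, 0.3]
grip_width: 0.0001
clock: 4.62
eef_pos: [0.5646, 0.0386, 0.0771]
orientation: [180.0, 0.1, 169.0]
contact_force: [0.3, -0.6, 2.9]
grip_width: -0.0001
t 4.675 tcp [0.5647 0.0386 0.0769] F [1.1 0.  3.3]
235 [0.558 0.008 0.148]
237 [0.559 0.009 0.142]
239 [0.563 0.032 0.122]
241 [0.562 0.028 0.12 ]
243 [0.562 0.028 0.115]
245 [0.563 0.032 0.107]
247 [0.562 0.026 0.106]
249 [0.563 0.032 0.097]
251 [0.563 0.028 0.095]
```

Contact at about TCP 0.078, as predicted. I'll press on until the force shows the stop.

```bash
python3 -m jog '{"translation":[[0,0,0.002],[0,0,0.004],[0,0,0.006],[0,0,0.008]],"rot":[[0,0,0],[0,0,0],[0,0,0],[0,0,0]],"grip":[0,0,0,0]}';for k in 1 ; do python3 -m jog '{"translation":[[0,0,0.002],[0,0,0.002]],"rot":[[0,0,0],[0,0,0]],"grip":[0,0]}';python3 -m jog '{"translation":[[0,0,0.002],[0,0,0.002]],"rot":[[0,0,0],[0,0,0]],"grip":[0,0]}';done
```

```text
clock: 5.18
eef_pos: [0.566, 0.0383, 0.0695]
orientation: [180.0, 0.3, 169.0]
contact_force: [3.4, -1.0, 6.6]
grip_width: 0.0004
clock: 5.42
eef_pos: [0.566, 0.0384, 0.0686]
orientation: [180.0, 0.3, 169.0]
contact_force: [1.3, -0.5, 11.6]
grip_width: 0.0
clock: 5.68
eef_pos: [0.5661, 0.0384, 0.0683]
orientation: [179.9, 0.3, 169.0]
contact_force: [-1.7, -2.1, 22.8]
grip_width: 0.0004
```

```bash
python3 -m jog '{"translation":[[0,0,0.0015],[0,0,0.0015]],"rot":[[0,0,0],[0,0,0]],"grip":[0,0]}'; python3 -m jog '{"translation":[[0,0,-0.03],[0,0,-0.08],[0,0,-0.12],[0,0,-0.12]],"rot":[[0,0,0],[0,0,0],[0,0,0],[0,0,0]],"grip":[0,0,0,0]}'; python3 - <<'E'
from h import *
s,D=r.read_camera("side");cv2.imwrite("pics/r3.png",cv2.resize(s[225:305,270:390],(780,520),interpolation=2))
for u,v in((331,251),(331,254),(327,250),(312,248),(305,250)):print(dep("side",D,u,v).round(4))
E
python3 go.py 0.4715 0.3375 0.15 176
```

```text
clock: 5.92
eef_pos: [0.5662, 0.0384, 0.068]
orientation: [179.9, 0.3, 169.0]
contact_force: [-3.7, -1.7, 28.5]
grip_width: -0.0001
clock: 6.42
eef_pos: [0.5649, 0.0393, 0.1856]
orientation: [179.9, 0.2, 169.0]
contact_force: [-0.5, -0.3, -0.8]
grip_width: -0.0003
[0.5653 0.0425 0.0845]
[0.5633 0.029  0.0863]
[0.5567 0.0428 0.0875]
[0.524  0.038  0.0983]
[0.5087 0.0328 0.0979]
clk 6.47 tcp [0.5633 0.0391 0.1835] rpy [179.98  -0.   169.02] F [-0.77 -1.07 -1.05] grip 0.0002
shift tool [0.147  0.2754 0.0336]
rot [ 0.03 -0.   -6.98]
```

View pics/r3.png

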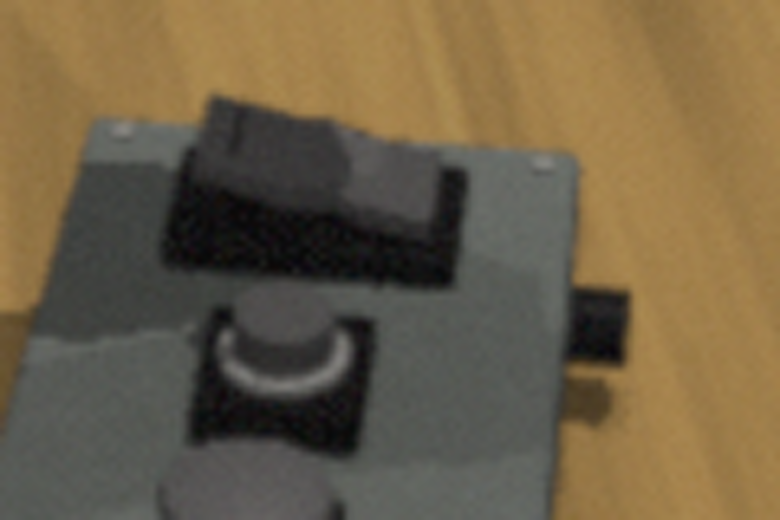

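The rocker is on: its far half is now down, with the press point at z≈0.085. Next is the key, starting above it.

```bash
python3 -m jog '{"translation":[[0.029,0.055,0],[0.058,0.11,0],[0.087,0.165,0],[0.116,0.22,0],[0.14,0.265,0]],"rot":[[0,0,0],[0,0,0],[0,0,0],[0,0,-3.5],[0,0,-7]],"grip":[0,0,0,0,0]}';python3 -m jog '{"translation":[[0.006,0.01,0.04],[0.006,0.01,0.08],[0.006,0.01,0.095],[0.006,0.01,0.1]],"rot":[[0,0,0],[0,0,0],[0,0,0],[0,0,0]],"grip":[0,0,0,0]}'; python3 go.py 0.4715 0.3375 0.02 176;python3 - <<'E'
from h import *
s,D=r.read_camera("side");t,_=r.read_camera("top")
cv2.imwrite("pics/k1.png",np.hstack([cv2.resize(s[150:250,210:310],(400,400),interpolation=2),cv2.resize(t[220:310,190:280],(400,400),interpolation=2)]))
c=r.camera_params("side");T=np.linalg.inv(c["T"])
for v in range(170,216,3):print(v,dep("side",D,278,v).round(3))
E
```

```text
clock: 7.1
eef_pos: [0.4737, 0.3276, 0.1805]
orientation: [-179.8, -0.3, 176.3]
contact_force: [0.7, 0.3, -0.4]
grip_width: -0.0
clock: 7.6
eef_pos: [0.4709, 0.335, 0.0815]
orientation: [-179.9, -0.2, 176.0]
contact_force: [-0.8, 0.4, -0.5]
grip_width: -0.0001
clk 7.6 tcp [0.4709 0.335  0.0815] rpy [-1.7986e+02 -1.5000e-01  1.7597e+02] F [-0.76  0.44 -0.47] grip -0.0001
shift tool [-0.0006  0.0026  0.0615]
rot [-0.14 -0.15 -0.03]
170 [0.472 0.303 0.15 ]
173 [0.473 0.323 0.132]
176 [0.473 0.324 0.124]
179 [0.473 0.322 0.117]
182 [0.473 0.324 0.107]
185 [0.483 0.505 0.002]
188 [ 0.482  0.495 -0.002]
191 [ 0.481  0.475 -0.001]
194 [0.479 0.454 0.001]
197 [0.478 0.434 0.002]
200 [0.477 0.415 0.004]
203 [0.473 0.348 0.033]
206 [0.471 0.33  0.034]
209 [0.471 0.324 0.029]
212 [0.47  0.314 0.026]
215 [0.47  0.31  0.019]
```

View pics/k1.png

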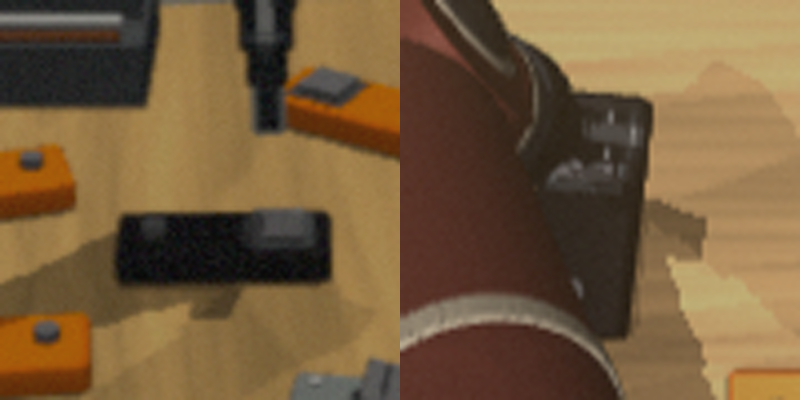

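The tip at side (277,183) is centred over the key at (280,206) to within a few millimetres. The top view gives key x=0.4715 and the side view 0.477, so I'll aim at 0.474. Contact should come near TCP 0.011.

```bash
python3 go.py 0.474 0.337 0.02 176|tail -2; python3 -m jog '{"translation":[[-0.003,0.002,0.02],[-0.003,0.002,0.04],[-0.003,0.002,0.052],[-0.003,0.002,0.057]],"rot":[[0,0,0],[0,0,0],[0,0,0],[0,0,0]],"grip":[0,0,0,0]}'; python3 - <<'E'
from h import *
s,D=r.read_camera("side")
cv2.imwrite("pics/k2.png",cv2.resize(s[160:230,230:310],(640,560),interpolation=2))
for v in range(180,212,2):print(v,dep("side",D,278,v).round(3))
E
```

```text
shift tool [-0.002   0.0014  0.0631]
rot [-0.01 -0.01 -0.04]
clock: 8.2
eef_pos: [0.4746, 0.3376, 0.0253]
orientation: [-180.0, -0.0, 176.0]
contact_force: [0.1, -0.1, 0.5]
grip_width: 0.0001
180 [0.471 0.282 0.134]
182 [0.47  0.276 0.132]
184 [0.47  0.284 0.122]
186 [0.47  0.288 0.115]
188 [0.471 0.303 0.101]
190 [0.471 0.305 0.095]
192 [0.472 0.321 0.08 ]
194 [0.472 0.332 0.068]
196 [0.472 0.323 0.067]
198 [0.472 0.328 0.059]
200 [0.472 0.325 0.055]
202 [0.472 0.33  0.046]
204 [0.472 0.343 0.033]
206 [0.472 0.333 0.033]
208 [0.471 0.327 0.03 ]
210 [0.471 0.329 0.023]
```

View pics/k2.png

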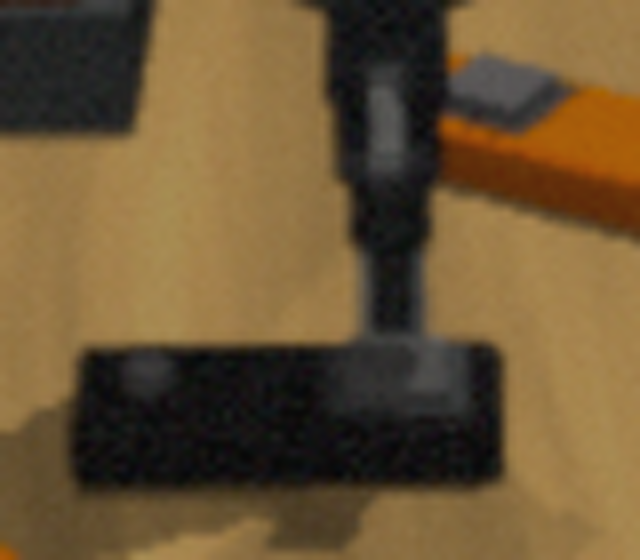

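The tip is over the key at (395,340), about 12 mm above it and very slightly towards its near end, but well inside. I'll press in small steps.

```bash
python3 -m jog '{"translation":[[-0.001,0,0.004],[-0.002,0,0.008],[-0.002,0,0.012],[-0.002,0,0.012]],"rot":[[0,0,0],[0,0,0],[0,0,0],[0,0,0]],"grip":[0,0,0,0]}';for k in 1;do python3 -m jog '{"translation":[[0,0,0.002],[0,0,0.002]],"rot":[[0,0,0],[0,0,0]],"grip":[0,0]}';python3 -m jog '{"translation":[[0,0,0.002],[0,0,0.002]],"rot":[[0,0,0],[0,0,0]],"grip":[0,0]}'; done
```

```text
clock: 8.75
eef_pos: [0.477, 0.3377, 0.0141]
orientation: [180.0, 0.0, 176.0]
contact_force: [0.3, 0.4, 2.2]
grip_width: -0.0
clock: 9.0
eef_pos: [0.477, 0.3377, 0.0123]
orientation: [180.0, 0.0, 176.0]
contact_force: [0.1, -0.2, 3.6]
grip_width: 0.0001
clock: 9.25
eef_pos: [0.4771, 0.3377, 0.0103]
orientation: [180.0, 0.0, 176.0]
contact_force: [0.1, -0.6, 3.6]
grip_width: 0.0
```

```bash
python3 -m jog '{"translation":[[0,0,0.0015],[0,0,0.0015]],"rot":[[0,0,0],[0,0,0]],"grip":[0,0]}';python3 -m jog '{"translation":[[0,0,0.001],[0,0,0.001]],"rot":[[0,0,0],[0,0,0]],"grip":[0,0]}'
```

```text
clock: 9.5
eef_pos: [0.4771, 0.3377, 0.0094]
orientation: [180.0, 0.0, 176.0]
contact_force: [-0.7, -1.0, 7.7]
grip_width: 0.0003
clock: 9.75
eef_pos: [0.4771, 0.3377, 0.0092]
orientation: [180.0, 0.0, 176.0]
contact_force: [-1.9, -2.0, 12.2]
grip_width: -0.0003
```

The key has bottomed out: 12 N against the 4.2 N needed, and it has stopped moving. I'll release straight up and check.

```bash
python3 -m jog '{"translation":[[0,0,-0.005],[0,0,-0.02],[0,0,-0.08],[0,0,-0.14],[0,0,-0.16]],"rot":[[0,0,0],[0,0,0],[0,0,0],[0,0,0],[0,0,0]],"grip":[0,0,0,0,0]}';python3 - <<'E'
from h import *
s,D=r.read_camera("side")
cv2.imwrite("pics/k3.png",cv2.resize(s[160:230,230:310],(640,560),interpolation=2))
for u,v in((278,205),(281,205),(284,205),(281,204)):print(dep("side",D,u,v).round(4))
E
python3 go.py 0.515 -0.0436 0.17 169
```

```text
clock: 10.38
eef_pos: [0.478, 0.3391, 0.1721]
orientation: [179.7, 0.3, 176.0]
contact_force: [-0.8, 0.4, 0.1]
grip_width: -0.0001
[0.4719 0.3361 0.0338]
[0.4798 0.3392 0.0315]
[0.4874 0.3367 0.0325]
[0.4801 0.3418 0.033 ]
clk 10.43 tcp [0.4785 0.3394 0.1732] rpy [179.66   0.36 176.02] F [0.48 0.29 1.33] grip -0.0001
shift tool [-0.063  -0.3796  0.0013]
rot [0.37 0.34 7.02]
```

View pics/k3.png

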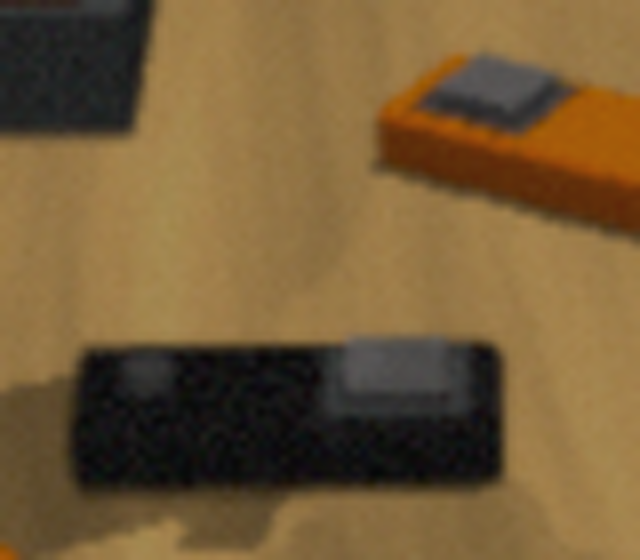

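The key is back up at z≈0.032, and the remote hasn't moved: same edges at (80..500, 345..490) in the crop. Next is the start button.

```bash
python3 -m jog '{"translation":[[-0.009,-0.055,0],[-0.018,-0.11,0],[-0.027,-0.165,0],[-0.036,-0.22,0],[-0.045,-0.275,0]],"rot":[[0,0,0],[0,0,0],[0,0,0],[0,0,0],[0,0,0]],"grip":[0,0,0,0,0]}';python3 -m jog '{"translation":[[-0.009,-0.055,0],[-0.018,-0.1,0],[-0.018,-0.105,0.02],[-0.018,-0.105,0.04],[-0.018,-0.105,0.05]],"rot":[[0,0,3.5],[0,0,7],[0,0,7],[0,0,7],[0,0,7]],"grip":[0,0,0,0,0]}'; python3 go.py 0.516 -0.044 0.085 169;python3 - <<'E'
from h import *
s,D=r.read_camera("side")
cv2.imwrite("pics/s1.png",cv2.resize(s[210:320,260:370],(600,600),interpolation=2))
for v in range(230,280,4):print(v,dep("side",D,313,v).round(3))
E
```

```text
clock: 11.05
eef_pos: [0.5015, 0.0586, 0.1668]
orientation: [-180.0, -0.1, 176.0]
contact_force: [0.3, 0.5, 0.6]
grip_width: -0.0
clock: 11.68
eef_pos: [0.5116, -0.0456, 0.1159]
orientation: [-180.0, -0.2, 169.0]
contact_force: [0.1, 0.5, 0.3]
grip_width: -0.0003
clk 11.68 tcp [ 0.5116 -0.0456  0.1159] rpy [-179.99   -0.22  169.  ] F [0.1  0.48 0.29] grip -0.0003
shift tool [-0.0041  0.0024  0.0309]
rot [-0.01 -0.22  0.  ]
230 [ 0.512 -0.069  0.212]
234 [ 0.507 -0.105  0.227]
238 [ 0.507 -0.106  0.219]
242 [ 0.509 -0.093  0.202]
246 [ 0.511 -0.076  0.181]
250 [ 0.514 -0.06   0.161]
254 [ 0.514 -0.061  0.152]
258 [ 0.514 -0.061  0.143]
262 [0.524 0.021 0.074]
266 [0.524 0.019 0.066]
270 [ 0.517 -0.036  0.096]
274 [ 0.515 -0.05   0.097]
278 [ 0.515 -0.058  0.093]
```

View pics/s1.png

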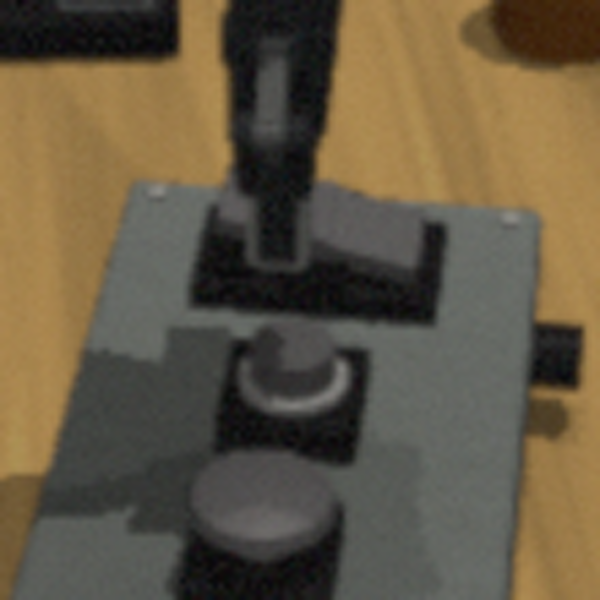

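The tip at (278,265) is about 5 mm short of the button centre at (293,350) in x, which matches the pose reading. I'll correct that and go down to about 5 mm above the button.

```bash
python3 -m jog '{"translation":[[-0.005,0.002,0.01],[-0.005,0.002,0.025],[-0.005,0.002,0.034],[-0.005,0.002,0.034]],"rot":[[0,0,0],[0,0,0],[0,0,0],[0,0,0]],"grip":[0,0,0,0]}'; python3 - <<'E'
from h import *
s,D=r.read_camera("side")
cv2.imwrite("pics/s2.png",cv2.resize(s[210:320,260:370],(600,600),interpolation=2))
E
```

```text
clock: 12.22
eef_pos: [0.5177, -0.0447, 0.0827]
orientation: [-180.0, -0.1, 169.0]
contact_force: [0.4, 0.3, -0.2]
grip_width: -0.0003
```

View pics/s2.png

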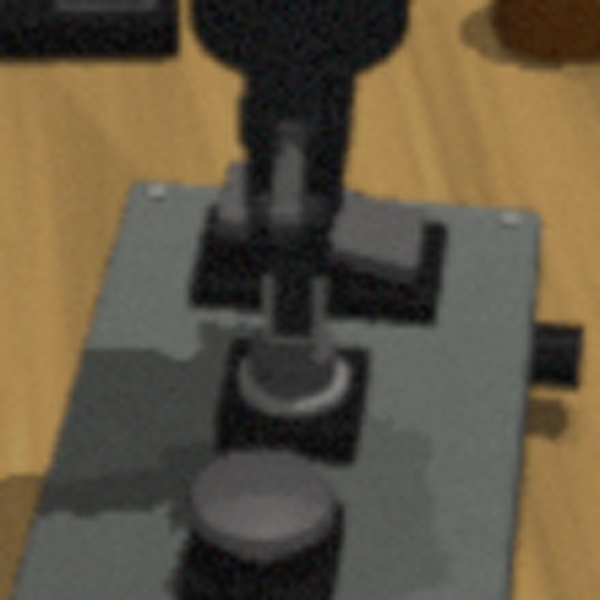

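The tip is centred over the start button at (295,345), so I'll press.

```bash
python3 -m jog '{"translation":[[0,0,0.003],[0,0,0.006],[0,0,0.009],[0,0,0.012]],"rot":[[0,0,0],[0,0,0],[0,0,0],[0,0,0]],"grip":[0,0,0,0]}';python3 -m jog '{"translation":[[0,0,0.002],[0,0,0.004]],"rot":[[0,0,0],[0,0,0]],"grip":[0,0]}';python3 -m jog '{"translation":[[0,0,0.0015],[0,0,0.003]],"rot":[[0,0,0],[0,0,0]],"grip":[0,0]}'
```

```text
clock: 12.78
eef_pos: [0.5186, -0.0449, 0.0719]
orientation: [180.0, 0.0, 169.0]
contact_force: [-0.6, -0.9, 3.6]
grip_width: -0.0
clock: 13.02
eef_pos: [0.5187, -0.0448, 0.0683]
orientation: [180.0, 0.0, 169.0]
contact_force: [-4.2, -0.4, 19.5]
grip_width: 0.0003
clock: 13.28
eef_pos: [0.5187, -0.0449, 0.0681]
orientation: [180.0, 0.1, 169.0]
contact_force: [-9.6, 0.8, 36.4]
grip_width: 0.0
```

```bash
python3 -m jog '{"translation":[[0,0,-0.01],[0,0,-0.05],[0,0,-0.1],[0,0,-0.14],[0,0,-0.14]],"rot":[[0,0,0],[0,0,0],[0,0,0],[0,0,0],[0,0,0]],"grip":[0,0,0,0,0]}'; python3 - <<'E'
from h import *
s,D=r.read_camera("side")
cv2.imwrite("pics/s3.png",cv2.resize(s[210:320,260:370],(600,600),interpolation=2))
for u,v in((313,276),(313,278),(313,280),(316,278),(309,304),(331,252),(281,205)):print(u,v,dep("side",D,u,v).round(4))
cv2.imwrite("pics/s3f.png",s)
E
```

```text
clock: 13.9
eef_pos: [0.5206, -0.045, 0.2074]
orientation: [179.9, 0.4, 169.0]
contact_force: [-0.0, -0.6, -0.8]
grip_width: -0.0
313 276 [ 0.5162 -0.0443  0.0876]
313 278 [ 0.516  -0.0462  0.0841]
313 280 [ 0.5147 -0.0568  0.0874]
316 278 [ 0.5214 -0.0508  0.0872]
309 304 [ 0.4965 -0.1455  0.1019]
331 252 [0.5644 0.0366 0.0861]
281 205 [0.4796 0.3362 0.0332]
```

View pics/s3.png

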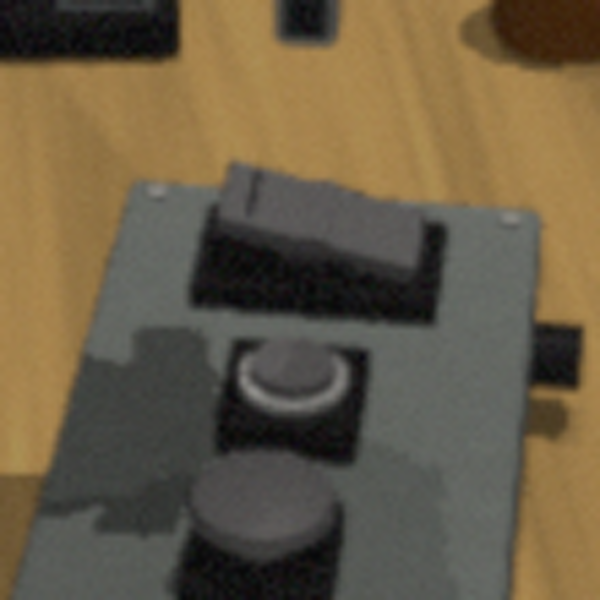

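View pics/s3f.png

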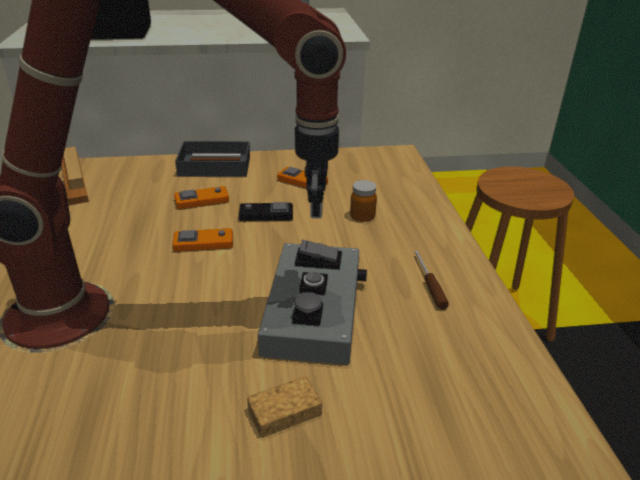

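The start button's top has dropped from 0.096 to about 0.087, which is 10 mm in. The rocker is on, the key is up and nothing else has moved, so I'm handing in.

```bash
python3 -c "
from rig import r
print(r.job_done())"
```

```text
the job is handed in; nothing more can be done
None
```

All three controls were pressed in the order asked with closed fingertips, and I handed the job in at about 14 s on the robot's clock. No verdict is reported.

| Control | Pressing | Check afterwards |
|---|---|---|
| Mains rocker | far end pressed to its stop, about 28 N | press point at z≈0.086; expected about 0.085 when on |
| Remote's square key | bottomed out at about 12 N (4.2 N needed), then released | back up at z≈0.033; remote not moved |
| Start button | pressed to its stop, about 36 N | top went from z≈0.096 to about 0.087 and stayed in |

In the last side picture, the stop knob is still at its full height. The remote, sanding block, jar and screwdriver look unmoved by eye, and the tool is clear of everything.

**Tip height:** the cameras and the touch contacts put the fingertips about 20 mm above the reported tool position. The description says they should be 17 mm below it. I pressed by camera and contact force instead of the reported height.

**Key position:** the two cameras differed by about 5 mm on the key's x position. The key's size left room for that.

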